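# Swing the heavy copy projector over the lettering board and bring it to rest there

## Task

Swing the heavy overhead projector round on its smooth-running arm until its lens is over the middle of the lettering board, and leave it standing quite still there with the hand off it. Keep it slow all the way (never faster than 17 cm per second) and touch it softly (never with more than 6 newtons), do not lean on the thin black cover on top, do not let it run to its far stop, and leave the other things on the bench where they are.

Things in the scene. Friction and masses are not known exactly. Their poses are not given: they have to be found in the camera images.
- boom (a joint): Angle of the level swing arm on its upright post (rad): 0 = near stop on the robot's right, growing towards the robot's left (clockwise from above) to the hard far stop at 1.75. It starts at rest at 0.05 to 0.3. It runs on ball bearings and coasts for many seconds: damping 0.015 N m s/rad, dry friction 0.003 N m. The arm is an aluminium beam 100 mm wide, 116 to 152 mm above the bench.
- head: The projector at the arm's end: white box 110 mm along the arm, 100 mm across, 115 mm tall, about 3.6 kg (+- a third), 45 to 160 mm above the bench. Origin at its centre; the hinge axis is 340 mm away along its +x; y is across the arm. On each side a dark sprung bumper bar to push on: outer faces at y = +-75 mm, 106 mm long, 70 to 150 mm above the bench. Push with closed fingers, tips 120 mm up.
- bumper_face (a point): Middle of the outer face of the left (y = +75 mm) bumper bar of the projector. Both bars give way up to 18 mm, each on a spring of 150 N/m with hardly any damping (0.6 N s/m), so the projector bounces back off a still hand almost as fast as it came (contact lasts about 0.5 s).
- cover: Thin black finned plastic cover on top of the projector (84 mm across the arm, reaching 174 mm above the bench) and along the top of the arm; fixed to them; must not be pressed. Its origin lies over the projector's centre, 160 mm above the bench.
- lens (a point): Centre of the lens' lower rim under the projector, 340 mm from the hinge axis, 29 mm above the bench. The hinge is the fixed upright steel post on the far side of the bench, 64 mm thick, 197 mm tall. Turning inertia of arm and projector about it: nominally 0.46 kg m2 (like 4 kg at the bumpers).
- board_mid (a point): Centre of the top of the lettering board: cardboard 130 x 180 mm with white paper on it, 6 mm high, flat and fixed on the bench under the projector's path, its middle within 30 mm of the lens' arc (what counts is where the lens stops along its swing), to the left of the projector's start (about 1.0 to 1.3 on the arm's joint).
- brush_cup: White plastic cup, 72 mm wide, 95 mm tall; origin at the centre of its underside. Leave alone.
- ink_jar: Glass jar, 56 mm wide, 75 mm tall; origin at the centre of its underside. Leave alone.
- paint_tin: Steel can, 80 mm wide, 85 mm tall; origin at the centre of its underside. Leave alone.
- tape_roll: Roll of paper tape, 76 mm wide, 24 mm tall, lying flat; origin at the centre of its underside. Leave alone.
- eraser: White eraser 55 x 24 x 14 mm; origin at the centre of its underside. Leave alone.
- brush: Paint brush lying flat; origin under its middle. Leave alone.
- weight: Brass paperweight, 50 mm wide, 30 mm tall; origin at the centre of its underside. Leave alone.
Mind the look-alikes: they are no part of the job. Of the things like the part that bears board_mid, leave any that is yellow; of the rest the larger one is meant.

How it is judged:
By the outcome, as a careful person would: the job done as asked, in the order asked, and still so for the second after the job is handed in, with the robot touching nothing.
It also fails if it takes over 42 s, if anything falls off the work surface, if the arm or the gripper's body presses on something with over 40 N, if the wrist force passes 120 N, or if a joint passes its speed limit or range.

## Robot

A 6-joint arm with a two-finger parallel gripper is mounted at the origin on the work surface. World frame = base frame: x ahead of the robot, y to its left, z up, the work surface at z = 0. Lengths are in m, angles in rad, forces in N, time in s.
With the tool pointing down it reaches from about 0.3 to 0.775 m from the base axis. Payload 14.6 kg.
Tool frame: the origin (TCP) lies midway between the tips of the shut fingers; the grasp point (between the pads) lies 19 mm behind it (ctrl.grip_depth is the distance from the TCP to the grasp point, in m); z points along the fingers, y is the line along which they close (so a half turn about z gives the same grasp; the last joint's range is limited). The gripper opens to 94 mm and grips with 3 to 60 N. Pads are 16 mm wide; open, the fingers measure 119 mm over their backs; the gripper's body (75 mm by 177 mm) begins 78 mm behind the grasp point.
Start: joints at [-1.314, 0.3, 1.521, -0, 1.321, -0.067], TCP at [0.175, -0.521, 0.205] pointing down, gripper open.
Joint ranges: [-3.03, 3.03], [-0.79, 2.21], [0.23, 2.52], [-1.04, 4.18], [0, 3.07], [-2.55, 2.55]. Speed limits (rad/s): [2.22, 2.22, 2.57, 3.14, 3.14, 3.14].

## Interface

Orientations are given as a unit quaternion [w, x, y, z].
In Python, from cell import ctrl gives the robot as it stands.
- The arm moves only by the shell command python3 -m handwheel 'ROWS' [OPENING] [FORCE]. ROWS is JSON, a list that holds one entry, the list of rows, each a list of 6 numbers: the shift along the tool's x, y, z normalised to -1 to 1, where 1 is 60 cm, then the turn, a rotation vector about the tool's x, y, z normalised to -1 to 1, where 1 is 360 degrees. A call has 1 to 20 rows; each row is the pose to reach, as a shift and turn from the pose commanded when the call began, along the tool's axes at that moment, turning the shorter way round; what a row does not reach only later rows make up. A row lasts 1/12 s, in which the tool goes at most 41.7 mm and 7.16 degrees, less where a joint would pass 70% of its speed; a pose out of reach is approached as far as the arm can. A call with a number of a shift or a turn outside -1 to 1 is refused whole. A call with a gripper value outside its range is refused whole. OPENING is the opening, from -1 (shut) to 1 (fully open), set as the call begins (- or left out, the last holds). The fingers move at their own pace and stop on an object; FORCE is the grip in N (left out, the last holds). Time passes only in rows, so rows that repeat a pose let the fingers close. It gives the time, the measured TCP pose, the force, the opening and the grip force at its end, in the units of the state.
- ctrl.get_obs(): the state, without advancing time (a new reading comes with each control period).
- ctrl.snapshot(name): name is "side" or "top"; returns (picture, depth): 420x560x3 uint8, blue, green, red; 420x560 float32, m along the optical axis (not along the pixel's ray), 0 where there is no reading.
- ctrl.get_calibration(name): a dict with "fx", "fy", "cx", "cy" (pixels), "R" (3x3) and "t" (3): a world point X has camera coordinates R X + t. Camera axes: x right, y down, z forward; pixel columns grow to the right and rows downward; lengths in m; the calibration is good to about 2 mm. A picture is of the moment at which its call begins. get_calibration takes no time and is no camera call.
- ctrl.close_job(): hands the job in; it is judged then, once.
The state is a dict: "clock": time; "joint_pos": joint angles; "qd": joint speeds; "joint_torque": joint torques, N m; "position": TCP position; "ee_rot": TCP orientation; "wrist_force": force on the tool from outside, world axes, zero at the start; "wrist_torque": the same for the moment, N m; "grip_width": finger opening in m; "finger_force": force on a finger pad.
Only numpy, scipy, OpenCV 4.12 (cv2) and the standard library are available. Lean on these libraries where they do the work, as an engineer would, in place of code of your own. Each camera call takes 0.05 s, during which the arm holds its last target. There are 200 camera calls.

## Working session

There is one attempt and no reset: what is moved stays moved. The work goes in short steps, Python scripts to look and compute and a shell command to move; the robot and the scene stay as the last step left them, time stands still between calls to the robot, and variables do not carry over. Pictures are saved under pics/ and viewed, at most 10 in all, crops included, and the job is handed in when it is done.

```bash
mkdir -p pics; python3 - <<'E'
from cell import ctrl
import cv2,numpy as np,pickle
d={}
for n in("top","side"):
    p,z=ctrl.snapshot(n);c=ctrl.get_calibration(n);d[n]=(p,z,c);cv2.imwrite(f"pics/{n}0.png",p)
    print(n,c)
pickle.dump(d,open("d0.pkl","wb"))
o=ctrl.get_obs();print({k:np.round(v,3) for k,v in o.items()})
E
```

```text
top {'fx': 460.0154554638082, 'fy': 460.0154554638082, 'cx': 270.26202205867196, 'cy': 207.10348016211566, 'R': array([[-0.00394327, -0.99998722,  0.00316428],
       [-0.99418113,  0.00357969, -0.10766179],
       [ 0.10764909, -0.0035704 , -0.99418254]]), 't': array([0.03328467, 0.56996135, 1.59179344])}
side {'fx': 397.46948105232093, 'fy': 397.46948105232093, 'cx': 281.7523041220647, 'cy': 213.53889797987114, 'R': array([[ 0.97730861, -0.21128483, -0.01505309],
       [-0.14963781, -0.63836329, -0.75505022],
       [ 0.14992131,  0.74016959, -0.65549415]]), 't': array([-0.53969058,  0.20449995,  1.2220715 ])}
{'clock': np.float64(0.1), 'joint_pos': array([-1.314,  0.3  ,  1.522,  0.   ,  1.321, -0.067]), 'qd': array([ 0.001,  0.001, -0.002,  0.   ,  0.   , -0.001]), 'joint_torque': array([-2.0000e-03, -5.3265e+01, -3.5329e+01,  7.1000e-02,  2.3000e-02,
       -0.0000e+00]), 'position': array([ 0.175, -0.521,  0.205]), 'ee_rot': array([-0.   ,  0.987,  0.161, -0.   ]), 'wrist_force': array([-0.183, -0.163,  0.128]), 'wrist_torque': array([ 0.007,  0.017, -0.032]), 'finger_force': np.float64(0.0), 'grip_width': np.float64(0.094)}
```

View pics/top0.png

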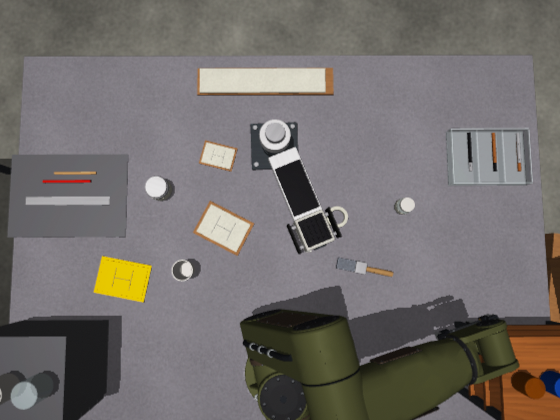

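View pics/side0.png

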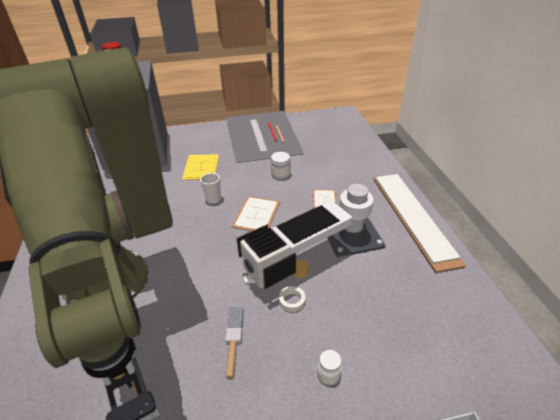

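The top view shows the following:
- **Post:** at about (275,133).
- **Projector head:** at about (315,230), with bumper bars on both sides. The tape roll is at (340,215), just right of it.
- **Board candidates:** small white (218,155), large white (224,227) and yellow (123,279). Yellow is ruled out and the larger of the rest is (224,227), so I take that one.

The side view agrees: head at (268,255), board at (256,213), post at (356,200).

```bash
cat > h.py <<'E'
import numpy as np,cv2,pickle
def world(z,c):
    v,u=np.indices(z.shape)
    P=np.stack([(u-c['cx'])/c['fx']*z,(v-c['cy'])/c['fy']*z,z],-1)-c['t']
    W=P@c['R']; W[z==0]=np.nan; return W
def ray(u,v,c,h):
    d=c['R'].T@np.array([(u-c['cx'])/c['fx'],(v-c['cy'])/c['fy'],1]); o=-c['R'].T@c['t']
    return o+d*(h-o[2])/d[2]
E
python3 - <<'E'
from h import *
d=pickle.load(open("d0.pkl","rb"))
for n in d:
    p,z,c=d[n];W=world(z,c);hsv=cv2.cvtColor(p,cv2.COLOR_BGR2HSV)
    # boards: bright or wooden-coloured, lying low
    m=(((hsv[...,2]>190)&(hsv[...,1]<60))|((hsv[...,1]>90)&(hsv[...,0]<35)))&(np.abs(W[...,2])<0.02)&(W[...,0]<1.0)&(W[...,0]>.2)&(np.abs(W[...,1])<.6)
    m=cv2.morphologyEx(m.astype(np.uint8),cv2.MORPH_OPEN,np.ones((3,3)))
    cs,_=cv2.findContours(m,cv2.RETR_EXTERNAL,cv2.CHAIN_APPROX_NONE)
    for k in cs:
        if cv2.contourArea(k)<300: continue
        q=np.array([ray(u,v,c,.006)[:2] for u,v in k[:,0]],np.float32)
        r=cv2.minAreaRect(q*1000);mm=np.zeros(z.shape,np.uint8);cv2.drawContours(mm,[k],-1,1,-1)
        print(n,'board',np.round(k[:,0].mean(0)),np.round(r[0]),np.round(r[1]),round(r[2]),'z',round(np.nanmedian(W[mm>0][:,2]),4))
    near=(W[...,0]>.45)&(W[...,0]<.95)&(np.abs(W[...,1])<.3)
    for lo,hi in((.185,.205),(.205,.3),(.145,.168),(.168,.182)):
        m=(near&(W[...,2]>lo)&(W[...,2]<hi)).astype(np.uint8)
        cs,_=cv2.findContours(m,cv2.RETR_EXTERNAL,cv2.CHAIN_APPROX_NONE)
        for k in cs:
            if cv2.contourArea(k)<60: continue
            mm=np.zeros(z.shape,np.uint8);cv2.drawContours(mm,[k],-1,1,-1);Q=W[(mm>0)&(m>0)]
            q=(Q[:,:2]*1000).astype(np.float32)
            r=cv2.minAreaRect(q);e=cv2.minEnclosingCircle(q)
            print(n,lo,np.round(k[:,0].mean(0)),'rect',np.round(r[0]),np.round(r[1]),round(r[2],1),'circ',np.round(e[0]),round(e[1]),'z',np.round(np.median(Q[:,2]),3))
p=d['top'][0];cv2.imwrite("pics/crop.png",cv2.resize(p[110:270,180:370],None,fx=4,fy=3.7,interpolation=cv2.INTER_CUBIC))
E
```

```text
top board [128. 279.] [319. 536.] [150. 133.] 79 z 0.0044
top board [222. 228.] [500. 200.] [179. 128.] 63 z 0.0047
top board [218. 156.] [758. 220.] [118.  80.] 75 z 0.0029
top 0.185 [275. 132.] rect [796.  17.] [61. 63.] 89.9 circ [796.  16.] 32 z 0.196
top 0.145 [302. 201.] rect [588. -68.] [330. 101.] 22.1 circ [589. -72.] 170 z 0.157
top 0.145 [274. 135.] rect [795.  15.] [ 99. 103.] 89.9 circ [795.  17.] 53 z 0.163
side board [256. 213.] [501. 201.] [162. 111.] 62 z 0.0061
side board [200. 169.] [318. 532.] [145. 132.] 78 z 0.0057
side 0.185 [357. 191.] rect [796.  15.] [61. 61.] 76.8 circ [797.  15.] 33 z 0.197
side 0.145 [279. 262.] rect [ 509. -178.] [105.   9.] 21.5 circ [ 509. -178.] 52 z 0.15
side 0.145 [305. 227.] rect [638. -47.] [440. 106.] 21.7 circ [648. -74.] 221 z 0.158
side 0.168 [267. 242.] rect [ 487. -112.] [79. 77.] 19.5 circ [ 484. -111.] 48 z 0.173
```

View pics/crop.png

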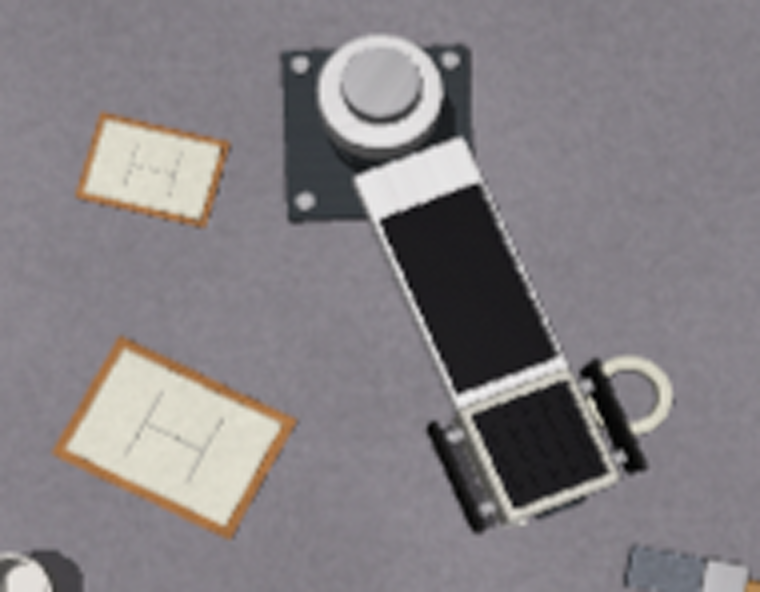

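The crop shows the large white board, framed in wood with an "H", at crop (176,440). Both views put its middle at (0.500, 0.200). The hinge is at (0.796, 0.016) and the arm is 22° right of straight back, so the lens must swing 0.944 rad, about 0.32 m.

The plan uses the springy bumper. A strike with the hand at half the wanted speed sends the head off. Later the hand, retreating at half the head's speed, stops it. First I close the fingers and move behind the right bumper.

```bash
python3 -m handwheel '[[[0.1,-0.04,0.02,0,0,-0.002],[0.712,-0.296,0.142,0,0,-0.01],[0.712,-0.296,0.142,0,0,-0.01],[0.712,-0.296,0.142,0,0,-0.01],[0.712,-0.296,0.142,0,0,-0.01],[0.712,-0.296,0.142,0,0,-0.01],[0.712,-0.296,0.142,0,0,-0.01],[0.712,-0.296,0.142,0,0,-0.01],[0.712,-0.296,0.142,0,0,-0.01],[0.712,-0.296,0.142,0,0,-0.01],[0.712,-0.296,0.142,0,0,-0.01],[0.712,-0.296,0.142,0,0,-0.01],[0.712,-0.296,0.142,0,0,-0.01],[0.712,-0.296,0.142,0,0,-0.01],[0.712,-0.296,0.142,0,0,-0.01],[0.712,-0.296,0.142,0,0,-0.01],[0.712,-0.296,0.142,0,0,-0.01]]]' -1
cat > look.py <<'E'
from h import *; from cell import ctrl
H=np.array([.796,.016])
def ang(n):
    # arm+head angle about the hinge, from edge-balanced axis fit of points 0.145-0.178 m up, per radius ring
    t=ctrl.get_obs()['clock'];p,z=ctrl.snapshot(n);c=ctrl.get_calibration(n);W=world(z,c);D=W[...,:2]-H
    r=np.hypot(D[...,0],D[...,1]);f=np.arctan2(D[...,1],-D[...,0])
    m=(W[...,2]>.14)&(W[...,2]<.18)&(r>.1)&(r<.26)&(abs(f)<1.2)
    q=(W[m][:,:2]*1000).astype(np.float32);R=cv2.minAreaRect(q);
    b=cv2.boxPoints(R);e=[b[1]-b[0],b[2]-b[1]];e=max(e,key=np.linalg.norm);a=np.arctan2(e[1],-e[0]);a=(a+np.pi/2)%np.pi-np.pi/2
    return t,a,np.median(f[m]),sorted(np.round(R[1])),p
def report(tag,ns=("top","side")):
    for n in ns:
        t,a,b,s,p=ang(n);print(n,round(t,2),'axis',round(a,3),'med',round(b,3),s);cv2.imwrite(f'pics/{tag}_{n}.png',p)
    o=ctrl.get_obs();T=o['position'];d=T[:2]-H;u=np.array([-np.cos(b),np.sin(b)]);tt=np.array([np.sin(b),np.cos(b)])
    w,x,y,zz=o['ee_rot']
    print('clock',round(o['clock'],2),'TCP',np.round(T,4),'in arm frame r,t',np.round([d@u,d@tt],4),'toolx yaw',round(np.degrees(np.arctan2(2*(x*y+w*zz),1-2*(y*y+zz*zz))),1),'F',np.round(o['wrist_force'],2),'w',o['grip_width'])
E
python3 -c "
from look import *;report('a')"
```

```text
clock: 1.52
position: [0.5229, -0.2181, 0.1206]
ee_rot: [0.0, 0.982, 0.191, 0.0]
wrist_force: [0.0, 0.2, 0.8]
grip_width: 0.0001
finger_force: 0.0
top 1.52 axis -0.379 med -0.38 [np.float64(101.0), np.float64(170.0)]
side 1.57 axis -0.421 med -0.518 [np.float64(100.0), np.float64(166.0)]
clock 1.62 TCP [ 0.5231 -0.2178  0.1206] in arm frame r,t [ 0.3529 -0.0679] toolx yaw 22.1 F [ 0.07  1.41 -0.32] w 0.0008201655249189058
```

```bash
python3 -m handwheel '[[[0,-0.007,0,0,0,0],[0,-0.014,0,0,0,0],[0,-0.021,0,0,0,0],[0,-0.028,0,0,0,0],[0,-0.035,0,0,0,0],[0,-0.042,0,0,0,0],[0,-0.049,0,0,0,0],[0,-0.056,0,0,0,0],[0,-0.063,0,0,0,0],[0,-0.07,0,0,0,0],[0,-0.077,0,0,0,0],[0,-0.084,0,0,0,0],[0,-0.091,0,0,0,0],[0,-0.098,0,0,0,0],[0,-0.105,0,0,0,0],[0,-0.11,0,0,0,0]]]'
python3 -c "
from look import *
report('b',('top',));report('b2',('top',))"
```

```text
clock: 2.95
position: [0.4984, -0.1555, 0.1202]
ee_rot: [-0.0, 0.981, 0.192, 0.0]
wrist_force: [-0.4, -0.1, 0.4]
grip_width: 0.0003
finger_force: 0.0
top 2.95 axis -0.224 med -0.224 [np.float64(100.0), np.float64(171.0)]
clock 3.0 TCP [ 0.4983 -0.1552  0.1202] in arm frame r,t [ 0.3283 -0.1007] toolx yaw 22.2 F [-0.2   0.41  0.64] w 0.0002451714114875069
top 3.0 axis -0.212 med -0.209 [np.float64(100.0), np.float64(173.0)]
clock 3.05 TCP [ 0.4985 -0.1556  0.1203] in arm frame r,t [ 0.3267 -0.106 ] toolx yaw 22.2 F [-0.45  0.14  0.67] w 0.0002457590475584961
```

```bash
python3 -m handwheel '[[[0,0.01,-0.065,0,0,0],[0,0.01,-0.133,0,0,0],[0.287,-0.581,-0.133,0,0,0.142],[0.287,-0.581,-0.133,0,0,0.142],[0.287,-0.581,-0.133,0,0,0.142],[0.287,-0.581,-0.133,0,0,0.142],[0.287,-0.581,-0.133,0,0,0.142],[0.287,-0.581,-0.133,0,0,0.142],[0.287,-0.581,-0.133,0,0,0.142],[0.287,-0.581,-0.133,0,0,0.142],[0.287,-0.581,-0.133,0,0,0.142],[0.287,-0.581,-0.133,0,0,0.142],[0.287,-0.581,-0.133,0,0,0.142],[0.287,-0.581,-0.065,0,0,0.142],[0.287,-0.581,0,0,0,0.142]]]'
python3 -c "
from look import *
report('c',('top',));report('c2',('top',))"
```

```text
clock: 4.3
position: [0.5273, 0.2329, 0.1205]
ee_rot: [-0.001, 0.968, -0.249, 0.002]
wrist_force: [0.7, -0.3, -0.2]
grip_width: 0.0007
finger_force: 0.0
top 4.3 axis 0.141 med 0.14 [np.float64(100.0), np.float64(170.0)]
clock 4.35 TCP [0.5236 0.2309 0.1114] in arm frame r,t [0.2998 0.1747] toolx yaw -28.9 F [-1.4  -0.35 -7.76] w 0.0002479795489012762
top 4.35 axis 0.156 med 0.154 [np.float64(100.0), np.float64(172.0)]
clock 4.4 TCP [0.524  0.2307 0.1148] in arm frame r,t [0.3017 0.1705] toolx yaw -29.0 F [ 0.53 -0.25  0.53] w 0.00034165641192147194
```

```bash
python3 -m handwheel '[[[0,0,0,0,0,0],[0,0,0,0,0,0],[0,0,0,0,0,0],[0,0,0,0,0,0],[0,0,0,0,0,0]]]'
python3 -c "
from look import *
report('d',('top',));report('d2',('top',));"
```

```text
clock: 4.82
position: [0.5272, 0.2319, 0.1217]
ee_rot: [-0.001, 0.968, -0.25, 0.001]
wrist_force: [-0.4, -0.1, -0.2]
grip_width: 0.0005
finger_force: 0.0
top 4.82 axis 0.276 med 0.273 [np.float64(100.0), np.float64(171.0)]
clock 4.87 TCP [0.527  0.2318 0.1213] in arm frame r,t [0.3172 0.1352] toolx yaw -29.0 F [ 0.46  0.17 -0.57] w 0.0003079705784968174
top 4.87 axis 0.286 med 0.284 [np.float64(100.0), np.float64(170.0)]
clock 4.92 TCP [0.5269 0.2318 0.121 ] in arm frame r,t [0.3188 0.1317] toolx yaw -29.0 F [ 0.67 -0.17 -0.96] w 0.0006507923094837172
```

```bash
python3 -m handwheel '[[[0,0,0,0,0,0],[0,0,0,0,0,0],[0,-0.0057,0,0,0,0],[0,-0.0114,0,0,0,0],[0,-0.0171,0,0,0,0],[0,-0.0228,0,0,0,0],[0,-0.0285,0,0,0,0],[0,-0.0342,0,0,0,0],[0,-0.0399,0,0,0,0],[0,-0.0456,0,0,0,0],[0,-0.0513,0,0,0,0],[0,-0.057,0,0,0,0],[0,-0.0627,0,0,0,0],[0,-0.0684,0,0,0,0],[0,-0.0741,0,0,0,0],[0,-0.0798,0,0,0,0],[0,-0.0855,0,0,0,0],[0,-0.0912,0,0,0,0],[0,-0.0969,0,0,0,0],[0,-0.1026,0,0,0,0]]]'
python3 -c "
from look import *
report('e',('top',));report('e2',('top',));"
```

```text
clock: 6.58
position: [0.5566, 0.286, 0.1203]
ee_rot: [-0.0, 0.968, -0.25, 0.0]
wrist_force: [0.4, -0.4, -0.0]
grip_width: 0.0006
finger_force: 0.0
top 6.58 axis 0.537 med 0.529 [np.float64(101.0), np.float64(171.0)]
clock 6.63 TCP [0.5568 0.2864 0.1202] in arm frame r,t [0.343  0.1126] toolx yaw -29.0 F [ 0.29  0.31 -0.07] w 0.00039743198291230993
top 6.63 axis 0.539 med 0.529 [np.float64(101.0), np.float64(171.0)]
clock 6.68 TCP [0.5566 0.2861 0.1202] in arm frame r,t [0.3429 0.1125] toolx yaw -29.0 F [-0.12 -0.2  -0.42] w 0.000540684514759173
```

```bash
python3 -m handwheel '[[[0,-0.03,0,0,0,0],[0,-0.06,0,0,0,0],[0,-0.08,0,0,0,0],[0,-0.08,0,0,0,0],[0,-0.08,0,0,0,0],[0,-0.08,0,0,0,0],[0,-0.08,0,0,0,0],[0,-0.08,0,0,0,0],[0,-0.08,0,0,0,0],[0,-0.08,0,0,0,0],[0,-0.08,0,0,0,0],[0,-0.08,0,0,0,0]]]' >/dev/null
python3 -c "
from look import *
report('f');report('f2');
# independent: head cover top (z .165-.18) in both views, and lens offset along arc
for n in('top','side'):
    p,z=ctrl.snapshot(n);W=world(z,ctrl.get_calibration(n));near=(np.hypot(*(W[...,:2]-np.array([.5,.19])).transpose(2,0,1))<.12)
    for lo,hi in((.15,.182),(.166,.182)):
        q=W[near&(W[...,2]>lo)&(W[...,2]<hi)]
        if len(q)<50: continue
        R=cv2.minAreaRect((q[:,:2]*1000).astype(np.float32));d=np.array(R[0])/1000-H
        print(n,lo,np.round(R[0]),np.round(R[1]),'ang',np.round(np.arctan2(d[1],-d[0]),3),'r',np.round(np.hypot(*d),3))
cv2.imwrite('pics/f_crop.png',cv2.resize(ctrl.snapshot('top')[0][110:290,160:340],None,fx=3.3,fy=3.3))"
```

```text
top 7.68 axis 0.539 med 0.53 [np.float64(101.0), np.float64(172.0)]
side 7.73 axis 0.492 med 0.466 [np.float64(106.0), np.float64(175.0)]
clock 7.78 TCP [0.5797 0.3277 0.1202] in arm frame r,t [0.3333 0.1812] toolx yaw -29.0 F [ 0.12 -0.43  0.28] w 0.0005490997539215293
top 7.78 axis 0.539 med 0.529 [np.float64(101.0), np.float64(172.0)]
side 7.83 axis 0.531 med 0.455 [np.float64(103.0), np.float64(172.0)]
clock 7.88 TCP [0.5797 0.3277 0.1202] in arm frame r,t [0.3313 0.1849] toolx yaw -29.0 F [ 0.95 -0.63  0.21] w 0.00034813014197150003
top 0.15 [531. 174.] [149. 171.] ang 0.537 r 0.309
top 0.166 [528. 172.] [ 87. 151.] ang 0.527 r 0.31
side 0.15 [532. 174.] [152. 168.] ang 0.539 r 0.308
side 0.166 [506. 189.] [85. 89.] ang 0.537 r 0.338
```

View pics/f_crop.png

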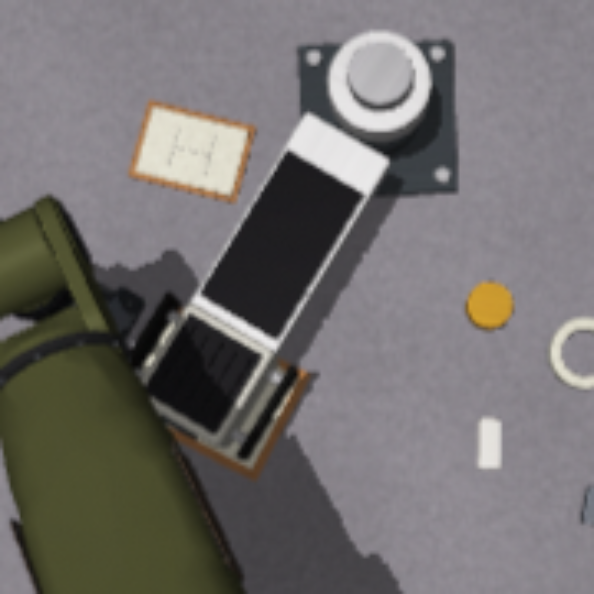

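View pics/f_side.png

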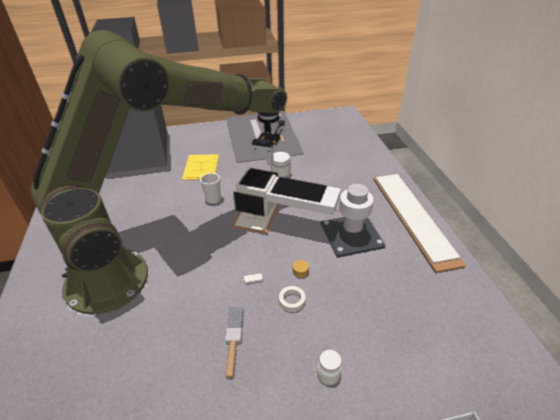

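At 7.9 s the head is at rest. Both views put it at 0.537–0.539 rad against a target of 0.556, about 6.5 mm short, with part of the board showing on its right side. There is plenty of time, so I go over to the right side for a very gentle nudge.

```bash
python3 -m handwheel '[[[0,0,-0.05,0,0,0],[0,0,-0.11,0,0,0],[0,0,-0.14,0,0,0],[-0.0045,0.06,-0.14,0,0,0.005],[-0.0045,0.12,-0.14,0,0,0.005],[-0.0045,0.18,-0.14,0,0,0.005],[-0.0045,0.24,-0.14,0,0,0.005],[-0.0045,0.3,-0.14,0,0,0.005],[-0.0045,0.36,-0.14,0,0,0.005],[-0.0045,0.41,-0.14,0,0,0.005],[-0.0045,0.427,-0.14,0,0,0.005],[-0.0045,0.427,-0.14,0,0,0.005],[-0.0045,0.427,-0.09,0,0,0.005],[-0.0045,0.427,-0.04,0,0,0.005],[-0.0045,0.427,-0.01,0,0,0.005],[-0.0045,0.427,0,0,0,0.005],[-0.0045,0.427,0,0,0,0.005],[-0.0045,0.427,0,0,0,0.005]]]'
python3 -c "
from look import *
report('g',('top',));report('g2',('top',));"
```

```text
clock: 9.53
position: [0.454, 0.1055, 0.121]
ee_rot: [-0.0, 0.964, -0.265, 0.0]
wrist_force: [0.7, 0.1, -0.4]
grip_width: 0.0004
finger_force: 0.0
top 9.53 axis 0.536 med 0.528 [np.float64(101.0), np.float64(171.0)]
clock 9.58 TCP [0.4541 0.1054 0.1214] in arm frame r,t [ 0.3403 -0.0952] toolx yaw -30.7 F [ 0.15  0.09 -0.07] w 0.0002947427935136218
top 9.58 axis 0.538 med 0.532 [np.float64(101.0), np.float64(172.0)]
clock 9.63 TCP [0.4541 0.1053 0.1215] in arm frame r,t [ 0.3399 -0.0964] toolx yaw -30.7 F [ 0.22 -0.05 -0.31] w 0.0007763464227610636
```

```bash
python3 -m handwheel '[[[0,-0.002,0,0,0,0],[0,-0.004,0,0,0,0],[0,-0.006,0,0,0,0],[0,-0.008,0,0,0,0],[0,-0.01,0,0,0,0],[0,-0.0115,0,0,0,0],[0,-0.012,0,0,0,0],[0,-0.0125,0,0,0,0],[0,-0.013,0,0,0,0],[0,-0.0135,0,0,0,0],[0,-0.014,0,0,0,0],[0,-0.0145,0,0,0,0],[0,-0.015,0,0,0,0],[0,-0.0155,0,0,0,0],[0,-0.016,0,0,0,0],[0,-0.0165,0,0,0,0],[0,-0.017,0,0,0,0],[0,-0.0175,0,0,0,0]]]'
python3 -c "
from look import *
report('h',('top',));report('h2',('top',));"
```

```text
clock: 11.13
position: [0.4587, 0.1139, 0.1203]
ee_rot: [-0.0, 0.964, -0.265, 0.0]
wrist_force: [-0.3, -0.9, 0.7]
grip_width: 0.0003
finger_force: 0.0
top 11.13 axis 0.537 med 0.53 [np.float64(100.0), np.float64(172.0)]
clock 11.18 TCP [0.4586 0.1139 0.1202] in arm frame r,t [ 0.3406 -0.086 ] toolx yaw -30.8 F [0.06 0.41 0.12] w 0.0004153477024647582
top 11.18 axis 0.538 med 0.53 [np.float64(101.0), np.float64(171.0)]
clock 11.23 TCP [0.4587 0.1139 0.1203] in arm frame r,t [ 0.3405 -0.086 ] toolx yaw -30.8 F [0.1  0.06 0.07] w 0.00041968797610648207
```

```bash
python3 -m handwheel '[[[0,-0.0005,0,0,0,0],[0,-0.001,0,0,0,0],[0,-0.0015,0,0,0,0],[0,-0.002,0,0,0,0],[0,-0.0025,0,0,0,0],[0,-0.003,0,0,0,0],[0,-0.0035,0,0,0,0],[0,-0.004,0,0,0,0],[0,-0.0045,0,0,0,0],[0,-0.005,0,0,0,0]]]' >/dev/null
python3 -c "
from look import *
report('i',('top',));report('i2',('top',));"
python3 -m handwheel '[[[0,0,0,0,0,0],[0,0,0,0,0,0],[0,0,0,0,0,0],[0,0,0,0,0,0],[0,0,0,0,0,0]]]' >/dev/null
python3 -c "
from look import *
report('j',('top',));report('j2',('top',));"
```

```text
top 12.07 axis 0.535 med 0.531 [np.float64(101.0), np.float64(171.0)]
clock 12.12 TCP [0.4602 0.1165 0.1203] in arm frame r,t [ 0.3405 -0.0833] toolx yaw -30.8 F [ 0.49 -0.12 -0.46] w 0.00037996378639204055
top 12.12 axis 0.537 med 0.529 [np.float64(101.0), np.float64(170.0)]
clock 12.17 TCP [0.4602 0.1165 0.1203] in arm frame r,t [ 0.3406 -0.0829] toolx yaw -30.8 F [-0.19  0.79  0.35] w 0.0006312178750321497
top 12.58 axis 0.538 med 0.528 [np.float64(101.0), np.float64(171.0)]
clock 12.63 TCP [0.4602 0.1164 0.1202] in arm frame r,t [ 0.3407 -0.0824] toolx yaw -30.8 F [ 0.3  -0.27  0.03] w 0.0006607093112229268
top 12.63 axis 0.537 med 0.53 [np.float64(101.0), np.float64(171.0)]
clock 12.68 TCP [0.4602 0.1164 0.1203] in arm frame r,t [ 0.3405 -0.0831] toolx yaw -30.8 F [-0.78  0.67 -0.18] w 0.0005276236126243324
```

```bash
python3 -m handwheel '[[[0,-0.0005,0,0,0,0],[0,-0.001,0,0,0,0],[0,-0.0015,0,0,0,0],[0,-0.002,0,0,0,0],[0,-0.0025,0,0,0,0],[0,-0.003,0,0,0,0],[0,-0.0035,0,0,0,0],[0,-0.004,0,0,0,0],[0,-0.0045,0,0,0,0],[0,-0.005,0,0,0,0]]]' >/dev/null
python3 -c "
from look import *
report('k',('top',));report('k2',('top',));"
```

```text
top 13.52 axis 0.547 med 0.537 [np.float64(100.0), np.float64(173.0)]
clock 13.57 TCP [0.4618 0.1191 0.1203] in arm frame r,t [ 0.3399 -0.0823] toolx yaw -30.8 F [-0.14  0.62  0.19] w 0.0005749809113082881
top 13.57 axis 0.553 med 0.541 [np.float64(101.0), np.float64(169.0)]
clock 13.62 TCP [0.4617 0.119  0.1203] in arm frame r,t [ 0.3397 -0.0837] toolx yaw -30.8 F [-0.46 -0.66  0.33] w 0.0006949956340047268
```

```bash
python3 -m handwheel '[[[0,0,0,0,0,0],[0,0,0,0,0,0],[0,0,0,0,0,0],[0,0,0,0,0,0]]]' >/dev/null
python3 -c "
from look import *
report('l',('top',));report('l2',('top',));report('l3',('top',))" | grep top
```

```text
top 13.95 axis 0.556 med 0.543 [np.float64(101.0), np.float64(170.0)]
top 14.0 axis 0.554 med 0.547 [np.float64(101.0), np.float64(170.0)]
top 14.05 axis 0.555 med 0.546 [np.float64(101.0), np.float64(172.0)]
```

```bash
python3 -m handwheel '[[[0,0.02,0,0,0,0],[0,0.05,0,0,0,0],[0,0.08,0,0,0,0],[0,0.11,0,0,0,0],[0,0.13,0,0,0,0],[0,0.14,0,0,0,0],[0,0.14,0,0,0,0],[0,0.14,0,0,0,0],[0,0.14,0,0,0,0],[0,0.14,0,0,0,0],[0,0.14,0,0,0,0],[0,0.14,0,0,0,0],[0,0.14,0,0,0,0],[0,0.14,0,0,0,0],[0,0.14,0,0,0,0],[0,0.14,0,0,0,0],[0,0.14,0,0,0,0],[0,0.14,0,0,0,0]]]' >/dev/null
cat > fin.py <<'E'
from look import *
report('m',('top',))
for n in('top','side')*3:
    p,z=ctrl.snapshot(n);W=world(z,ctrl.get_calibration(n));near=(np.hypot(*(W[...,:2]-np.array([.5,.19])).transpose(2,0,1))<.12)
    for lo,hi in((.15,.182),(.166,.182)):
        q=W[near&(W[...,2]>lo)&(W[...,2]<hi)]
        R=cv2.minAreaRect((q[:,:2]*1000).astype(np.float32));d=np.array(R[0])/1000-H
        print(n,lo,np.round(R[0]),np.round(R[1]),'ang',np.round(np.arctan2(d[1],-d[0]),3),'r',np.round(np.hypot(*d),3))
E
python3 fin.py
python3 -m handwheel '[[[0,0,0,0,0,0],[0,0,0,0,0,0],[0,0,0,0,0,0],[0,0,0,0,0,0],[0,0,0,0,0,0],[0,0,0,0,0,0],[0,0,0,0,0,0],[0,0,0,0,0,0],[0,0,0,0,0,0],[0,0,0,0,0,0],[0,0,0,0,0,0],[0,0,0,0,0,0]]]' >/dev/null
python3 fin.py
```

```text
top 15.6 axis 0.573 med 0.561 [np.float64(101.0), np.float64(172.0)]
clock 15.65 TCP [0.4187 0.0468 0.1203] in arm frame r,t [ 0.3359 -0.1745] toolx yaw -30.8 F [0.33 0.33 0.29] w 0.0002311204318181406
top 0.15 [535. 183.] [150. 171.] ang 0.569 r 0.309
top 0.166 [511. 200.] [86. 91.] ang 0.573 r 0.339
side 0.15 [541. 185.] [157. 158.] ang 0.585 r 0.306
side 0.166 [510. 196.] [83. 88.] ang 0.564 r 0.338
top 0.15 [536. 183.] [149. 171.] ang 0.57 r 0.309
top 0.166 [518. 194.] [ 83. 116.] ang 0.569 r 0.33
side 0.15 [536. 180.] [152. 168.] ang 0.564 r 0.308
side 0.166 [512. 196.] [85. 89.] ang 0.564 r 0.336
top 0.15 [535. 182.] [149. 171.] ang 0.568 r 0.309
top 0.166 [528. 185.] [ 87. 141.] ang 0.563 r 0.317
side 0.15 [543. 183.] [165. 153.] ang 0.582 r 0.303
side 0.166 [512. 196.] [81. 87.] ang 0.565 r 0.336
top 16.95 axis 0.577 med 0.561 [np.float64(102.0), np.float64(170.0)]
clock 17.0 TCP [0.4187 0.0468 0.1203] in arm frame r,t [ 0.3359 -0.1746] toolx yaw -30.8 F [-0.19 -0.88 -0.29] w 0.0003507676741805485
top 0.15 [536. 183.] [149. 171.] ang 0.57 r 0.309
top 0.166 [538. 182.] [ 85. 157.] ang 0.573 r 0.307
side 0.15 [544. 187.] [161. 154.] ang 0.598 r 0.305
side 0.166 [511. 196.] [83. 89.] ang 0.563 r 0.338
top 0.15 [535. 182.] [149. 170.] ang 0.568 r 0.309
top 0.166 [527. 188.] [ 83. 131.] ang 0.568 r 0.319
side 0.15 [538. 184.] [151. 166.] ang 0.576 r 0.307
side 0.166 [511. 197.] [83. 88.] ang 0.567 r 0.338
top 0.15 [536. 183.] [148. 171.] ang 0.569 r 0.309
top 0.166 [536. 182.] [ 87. 158.] ang 0.568 r 0.309
side 0.15 [538. 182.] [153. 167.] ang 0.572 r 0.307
side 0.166 [512. 197.] [83. 88.] ang 0.566 r 0.337
```

Over the last 1.4 s the head has not moved measurably. It reads about 0.567 rad against 0.556, so the lens is 3–4 mm from the board's middle along the swing, and the hand is about 9 cm clear. Another nudge would risk more than it gains, so I hand in.

```bash
python3 -c "
from cell import ctrl
print(ctrl.close_job())"
```

```text
the job is handed in; nothing more can be done
None
```

I handed the job in at about 17 s: the projector stands still with its lens about 3–4 mm along the swing from the middle of the large white board, the hand is clear of it, and no result has come back yet.

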